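# Close and pin the hinged ingot mould, then hold it squeezed shut

### The job

Get the ingot mould ready for pouring: swing its open half fully shut, take the long plain pin out of the wooden pin stand (not the short one and not the one with the thick step) and push it down through the aligned holes of the two lugs until its collar sits on the upper lug. Then pinch the two closed halves together between the fingers, one finger on each half's outer face, and finish while still holding them squeezed shut; leave the other two pins in the stand and do not disturb the things lying around.

Things in the scene. Friction and masses are not known exactly. Their poses are not given: they have to be found in the camera images.
- mould: Dark steel base plate of the hinged ingot mould, fixed to the table, 84 x 190 x 8 mm. Origin at table height, z up. The halves part at the vertical plane x = 0 of this frame; vertical hinge axis at x = 0, y = +55 mm. Shut, the halves form a block x = -20 to +20, y = -50 to +45, z = 10 to 58 mm, with the lugs beyond it at y = -85 to -55 mm.
- fixed_half: The mould half that does not move: bright steel block on the +x side of the parting plane, 20 x 95 x 48 mm, its outer face at x = +20 mm. Same origin and axes as the mould's. Its lug (30 x 30 mm, z = 14 to 42 mm) has a vertical through hole of 12 mm at x = 0, y = -70 mm.
- swing_half: The swinging half, bright steel. Origin on the hinge axis at table height. Own frame: block x = -20 (outer face) to 0, y = -105 to -10, z = 10 to 58 mm. Yaw = the mould's yaw minus the opening angle: 0 = shut (hard stop), 0.45 to 0.9 rad open at the start (free end swung to the mould's -x side), limit 1.2. No spring; light hinge friction (0.06 N m) keeps it where it is left.
- swing_lug_hole (a point): Centre of the 12 mm vertical through hole in the swinging half's lug (lug 30 x 30 mm, z = 43.5 to 58 mm), at the lug's top face; at x = 0, y = -125 mm of the swinging half's frame. It lies right above the fixed half's hole (at pin_hole) when the mould is shut.
- pin_hole (a point): Centre of the pin hole at the level of the upper lug's top face, 58 mm above the table (fixed with the mould, at x = 0, y = -70 mm of its frame); z up. With the mould shut and the pin home, the underside of the pin's collar is at this point.
- pin_stand: Fixed wooden block 56 x 176 x 30 mm with three holes, 11 mm wide and 24 mm deep (bottom 6 mm above the table), in a row along its y axis at y = -58, 0 and +58 mm. Origin at the centre of its underside. The three pins stand upright in it, in any order.
- lock_pin: The long plain pin, steel, turned, 78 mm long, 60 g. Origin at the centre of its lower tip, z along the pin towards its head. Shank 10 mm thick from z = 0 to 46 mm, its lowest 4 mm tapering to 6 mm; collar 20 mm wide at z = 46 to 50 mm; cylindrical grip 14 mm wide at z = 50 to 78 mm. Stands with its tip 6 mm above the table, so 20 mm of slim shank show above the stand.
- stepped_pin: Pin of the same length, collar and grip, but the shank is 16 mm thick from z = 26 mm up to the collar. Origin at its lower tip. Does not fit the mould. Leave it in the stand.
- short_pin: Pin with the same grip and collar but a shank of only 25 mm, 57 mm long; its collar is just above the stand. Origin at its lower tip. Too short for the mould. Leave it in the stand.
- charcoal_block: Bystander: loose black block, 52 x 77 x 26 mm. Leave alone.
- flux_brush: Bystander: loose thin brush with a red handle, 152 mm long, 10 mm thick. Leave alone.
- pumice_lump: Bystander: loose brownish rough lump of stone, 51 x 61 x 33 mm. Leave alone.
There are look-alikes about, which are no part of the job. Leave any purple look-alike of the lock_pin alone.

How it is judged:
By the outcome, as a careful person would: the job done as asked, in the order asked, and still so for the second after the job is handed in, while the arm keeps its last pose, push and grip.
It also fails if it takes over 59 s, if anything falls off the work surface, if the arm or the gripper's body presses on something with over 40 N, if the wrist force passes 120 N, or if a joint passes its speed limit or range.

### The arm

A 7-joint arm with a two-finger parallel gripper is mounted at the origin on a cart in front of the work surface, level with it; the furniture and walls round the work are solid. World frame = base frame: x ahead of the robot, y to its left, z up, the work surface at z = 0. Lengths are in mm, angles in rad, forces in N, time in s.
With the tool pointing down it reaches from about 425 to 875 mm from the base axis. Payload 8.4 kg.
Tool frame: the origin (TCP) lies at the very end of the fingers, on their centre line; the grasp point (between the pads) lies 19 mm behind it; z points along the fingers, y is the direction in which the jaws open and shut (so a half turn about z gives the same grasp; the last joint's range is limited). The gripper opens to 85 mm and grips with 20 to 120 N. Pads are 22 mm wide; open, the fingers measure 114 mm over their backs; the gripper's body (76 mm by 85 mm) begins 54 mm behind the grasp point. The pads swing forward as they close: fully open they stand 13 mm farther back than shut.
Start: joints at [-0.099, 0.333, 0.04, 1.465, -0.013, 1.343, -0.059], TCP at [649.972, -0.012, 231.308] pointing down, gripper open.
Joint ranges: [-2.58, 2.58], [-0.38, 2.09], [-1.3, 1.39], [0.25, 2.4], [-1.5, 4.64], [0.08, 2.09], [-2.65, 2.65]. Speed limits (rad/s): [2.22, 2.22, 2.79, 2.79, 3.14, 3.14, 3.14].

### API

Orientations are given as a rotation vector (axis times angle).
In Python, from workcell import robot gives the robot as it stands.
- The arm moves only by the tool carry_out, never from a script. Its arguments are lists of equal length, an entry for each row: "linear": the shift along the world's x, y, z in cm, a list of three; "delta_rot": the turn, a rotation vector about the world's x, y, z in rad, a list of three. In form: {"linear": [[tx, ty, tz], ...], "delta_rot": [[rx, ry, rz], ...]}. A call has 1 to 8 rows; each row shifts and turns the commanded pose from where the row before left it; what a row does not reach is not made up. A row lasts 1/10 s, in which the tool goes at most 50 mm and 8.59 degrees, less where a joint would pass 70% of its speed; a pose out of reach is approached as far as the arm can. A call with a gripper value outside its range is refused whole. "hand" is the opening, from 0 (shut) to 1 (fully open), set as the call begins (left out, the last holds). The fingers move at their own pace and stop on an object; "newtons" is the grip in N (left out, the last holds). Time passes only in rows, so rows that do not move let the fingers close. It gives the time, the measured TCP pose, the force and the opening at its end, in the units of the state.
- robot.read_state(): the state, without advancing time (a new reading comes with each control period).
- robot.capture(name): name is "scene" or "top"; returns the picture (420x560x3 uint8, red, green, blue); there is no depth.
- robot.camera_model(name): a dict with "K" (3x3 intrinsics, pixels), "k1" (the pictures are not rectified: a ray, as slopes to the right and down, at radius r is drawn at 1 + k1 r^2 times it, then the intrinsics apply), "eye" and "orientation" of the camera in the world. Camera axes: x right, y down, z forward; pixel columns grow to the right and rows downward; lengths in mm; the calibration is good to about 2 mm. A picture is of the moment at which its call begins. camera_model takes no time and is no camera call.
- robot.close_job(): hands the job in, once; it reports no verdict.
The state is a dict: "time_s": time; "qpos": joint angles; "qvel": joint speeds; "effort": joint torques, N m; "tool_pos": TCP position; "ee_rot": TCP orientation; "ft_force": force on the tool from outside, world axes, zero at the start; "moment": the same for the moment, N m; "finger_gap": finger opening in mm.
Only numpy, scipy, OpenCV 4.12 (cv2) and the standard library are available. Lean on these libraries where they do the work, as an engineer would, in place of code of your own. Each camera call takes 0.05 s, during which the arm holds its last target.

## Working session

There is one attempt and no reset: what is moved stays moved. The work goes in short steps, Python scripts to look and compute and a tool call to move; the robot and the scene stay as the last step left them, time stands still between calls to the robot, and variables do not carry over. Pictures are saved under pics/ and viewed, and the job is handed in when it is done.

Besides the shell and the picture viewer there is one more tool, called after "Call:" as name(argument=value, ...) on one line, values as JSON. carry_out: Moves the arm, as the interface text tells. Its arguments: {"type":"object","properties":{"linear":{"type":"array","items":{"type":"array","items":{"type":"number"}}},"delta_rot":{"type":"array","items":{"type":"array","items":{"type":"number"}}},"hand":{"type":"number"},"newtons":{"type":"number"}},"required":["linear","delta_rot"]}

```bash
mkdir -p pics
cat > h.py <<'E'
import numpy as np, cv2
from workcell import robot
def snap(n,f):
    im=robot.capture(n); cv2.imwrite('pics/'+f,cv2.cvtColor(im,cv2.COLOR_RGB2BGR)); return im
E
python3 - <<'E'
from h import *
for n in('scene','top'):
    snap(n,n+'0.png'); print(robot.camera_model(n))
print(robot.read_state())
E
```

```text
{'K': array([[417.24950633,   0.        , 275.75585541],
       [  0.        , 417.24950633, 210.15726631],
       [  0.        ,   0.        ,   1.        ]]), 'k1': 0.03008899121448891, 'eye': array([154.00911501, 431.55260984, 696.09296515]), 'orientation': array([-0.91607686,  2.52452088, -1.01534381])}
{'K': array([[524.33023485,   0.        , 281.35218918],
       [  0.        , 524.33023485, 212.65233842],
       [  0.        ,   0.        ,   1.        ]]), 'k1': -0.042130220073151606, 'eye': array([ 432.37904958,    8.70431261, 1035.11587187]), 'orientation': array([-2.19987589,  2.15833118, -0.14958608])}
{'time_s': 0.1, 'qpos': array([-0.09919338,  0.33384398,  0.03988541,  1.46619733, -0.01342179,
        1.34331634, -0.05848913]), 'qvel': array([ 0.00122579, -0.0032311 ,  0.00135665, -0.00302678, -0.00035125,
        0.00259545, -0.00171016]), 'effort': array([ 3.76442753e-03, -6.60015249e+01,  1.37005594e+00, -4.06471324e+01,
        1.68957113e-02,  9.04385961e-03,  1.07212072e-04]), 'tool_pos': array([ 6.49573941e+02, -3.01202089e-02,  2.30500869e+02]), 'ee_rot': array([-2.22076512e+00, -2.22070314e+00,  1.75348728e-03]), 'ft_force': array([ 0.48738401,  0.63719205, -0.99770891]), 'moment': array([-0.00649542,  0.04138689,  0.03937608]), 'finger_gap': 85.62627761769009}
```

View pics/scene0.png

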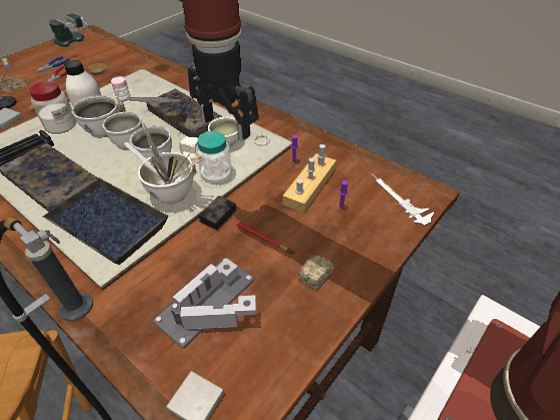

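View pics/top0.png

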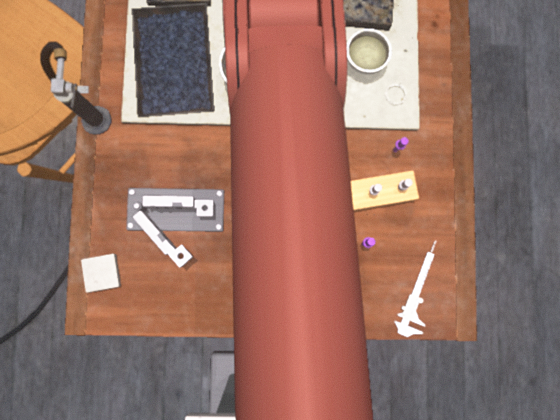

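The top view shows the mould at about (175,215), its swing half open towards the robot, and the stand at about (385,190), partly hidden by the arm. Zooming in on both.

```bash
cat >> h.py <<'E'
from scipy.spatial.transform import Rotation as R
CM={n:robot.camera_model(n) for n in('scene','top')}
def ray(n,u,v):
    c=CM[n];K=c['K'];d=np.array([(u-K[0,2])/K[0,0],(v-K[1,2])/K[1,1]])
    r0=np.hypot(*d);r=r0
    for _ in range(20): r=r0/(1+c['k1']*r*r)
    s=d*(r/r0 if r0>0 else 1)
    return c['eye'],R.from_rotvec(c['orientation']).apply([s[0],s[1],1.])
def onz(n,u,v,z):
    e,d=ray(n,u,v);return e+d*(z-e[2])/d[2]
def proj(n,P):
    c=CM[n];K=c['K'];q=R.from_rotvec(c['orientation']).inv().apply(np.asarray(P,float)-c['eye'])
    s=q[:2]/q[2];s=s*(1+c['k1']*(s@s));return s*K[0,0]+K[:2,2]
def two(a,b):
    e1,d1=ray('scene',*a);e2,d2=ray('top',*b)
    t=np.linalg.lstsq(np.c_[d1,-d2],e2-e1,rcond=None)[0]
    p,q=e1+d1*t[0],e2+d2*t[1];return (p+q)/2,np.linalg.norm(p-q)
def crop(src,dst,x0,y0,w,h,s):
    im=cv2.imread('pics/'+src)[y0:y0+h,x0:x0+w];cv2.imwrite('pics/'+dst,cv2.resize(im,None,fx=s,fy=s,interpolation=cv2.INTER_CUBIC))
E
python3 - <<'E'
from h import *
crop('top0.png','c1.png',115,175,120,100,6)
crop('scene0.png','c2.png',140,240,140,110,5)
crop('scene0.png','c3.png',270,120,100,100,6)
crop('top0.png','c4.png',340,120,100,140,4)
E
```

```text
(no output)
```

View pics/c1.png

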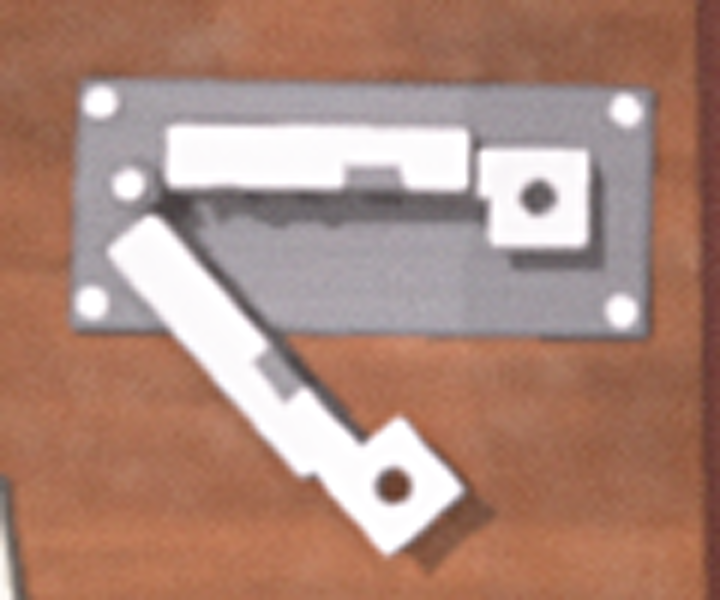

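View pics/c2.png

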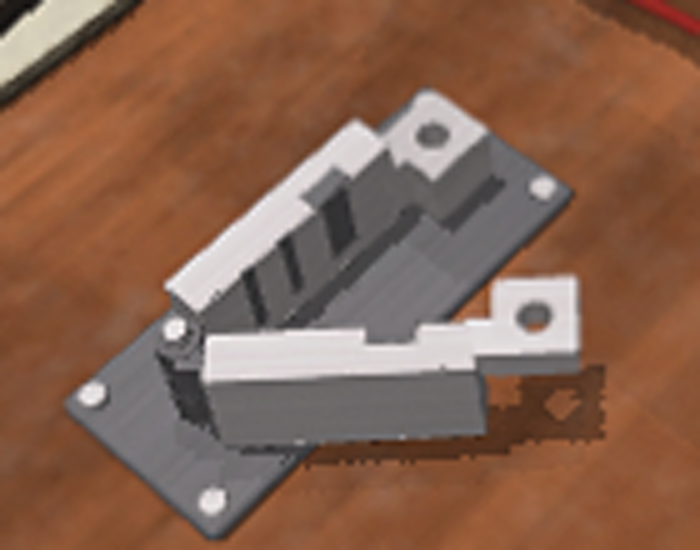

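View pics/c3.png

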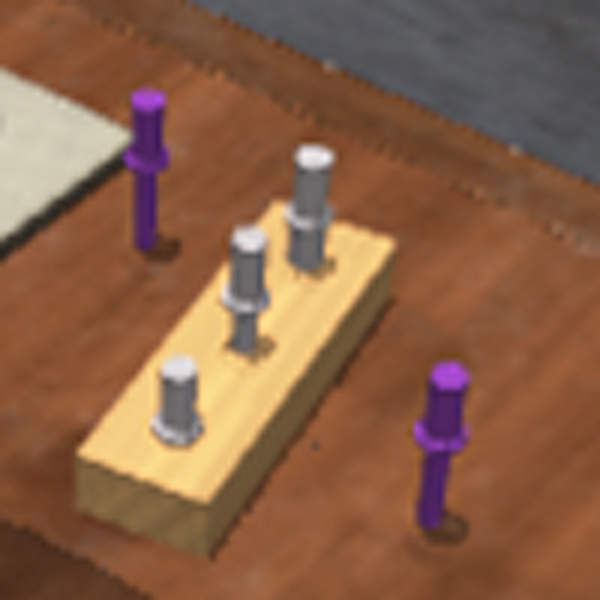

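View pics/c4.png

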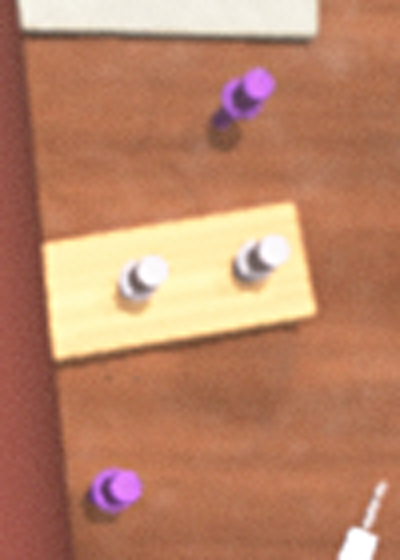

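Candidates in the scene image:
- Short pin at (299,186): its collar sits on the stand.
- Middle pin at (311,168): slim shank below the collar.
- Far pin at (322,155): thick shank, so it is the stepped one.
- Purple look-alikes at (295,147) and (344,193).

I choose the middle pin. The close crop confirms its slim 20 mm of shank.

Run:
```python
from h import *
t=lambda x,y:(115+x/6-.4,175+y/6-.4); s=lambda x,y:(140+x/5-.4,240+y/5-.4)
np.set_printoptions(precision=1,suppress=True)
# plate corner screws z~8..9
print('plate corners z8');
C=[onz('top',*t(*p),8)[:2] for p in[(83,80),(652,91),(648,337),(74,330)]]
for c in C:print(c)
c=np.mean(C,0);print('center',c)
a,b,c_,d=C; ym=((a-b)+(d-c_));print('yaw top',np.arctan2(-ym[0],ym[1]))
print('scene corners',[onz('scene',*s(*p),8)[:2] for p in[(428,90),(573,192),(215,538),(68,402)]])
print('lug fixed hole z42',onz('top',*t(538,197),42),onz('scene',*s(432,135),42))
print('swing hole z58',onz('top',*t(394,485),58),onz('scene',*s(534,317),58))
print('hinge pin top', two(s(176,329),t(130,184)), onz('top',*t(130,184),58),onz('scene',*s(176,329),58))
s3=lambda x,y:(270+x/6-.4,120+y/6-.4);t4=lambda x,y:(340+x/4-.4,120+y/4-.4)
print('lock top z84',onz('scene',*s3(249,237),84),onz('top',*t4(152,271),84))
print('step top z84',onz('scene',*s3(314,156),84),onz('top',*t4(273,249),84))
print('short top z63',onz('scene',*s3(179,366),63))
print('stand corners scene z30',[onz('scene',*s3(*p),30)[:2] for p in[(77,454),(278,200),(396,242),(213,500)]])
print('stand corners top',[onz('top',*t4(*p),30)[:2] for p in[(44,242),(297,202),(316,314),(55,361)]])
print('purple',onz('scene',*s3(148,98),84),onz('top',*t4(260,83),84),onz('scene',*s3(451,372),84),onz('top',*t4(124,487),84),onz('top',*t4(222,130),0))
```

```text
plate corners z8
[587.1 282.4]
[587.4  95.5]
[506.3  94.4]
[504.8 281.3]
center [546.4 188.4]
yaw top 0.004858215730731919
scene corners [array([584. ,  99.2]), array([503.5,  98.5]), array([502.2, 285.1]), array([584. , 284.7])]
lug fixed hole z42 [547.6 127.7  42. ] [546.1 130.1  42. ]
swing hole z58 [455.3 167.2  58. ] [453.2 170.4  58. ]
hinge pin top (array([547.3, 253.2,  56.5]), np.float64(0.06598141730069566)) [547.1 252.8  58. ] [546.3 253.6  58. ]
lock top z84 [ 586.1 -193.7   84. ] [ 586.7 -195.    84. ]
step top z84 [ 596.7 -250.9   84. ] [ 598.4 -251.7   84. ]
short top z63 [ 575.2 -136.9   63. ]
stand corners scene z30 [array([ 596.4, -102. ]), array([ 629.6, -276.6]), array([ 574.8, -285. ]), array([ 541. , -115.2])]
stand corners top [array([ 608.6, -153.5]), array([ 631.5, -278.6]), array([ 576.1, -287.4]), array([ 550.3, -159. ])]
purple [ 672.2 -239.7   84. ] [ 677.  -246.4   84. ] [ 483. -178.   84.] [ 486.7 -181.9   84. ] [ 673.6 -249.1    0. ]
```

Pin and mould positions agree between the views to about 2–4 mm. The hinge is at about (547,253), the shut hole at about (547,129), and the opening about 0.83 rad. Next I move behind the swing half with the fingers shut.

Call:
carry_out(linear=[[-2.5,2.7,0],[-2.5,2.7,0],[-2.5,2.7,0],[-2.5,2.7,0],[-2.5,2.7,0],[-2.5,2.7,0],[-2.5,2.7,0],[-2.5,2.7,0]], delta_rot=[[0,0,0],[0,0,0],[0,0,0],[0,0,0],[0,0,0],[0,0,0],[0,0,0],[0,0,0]], hand=0, newtons=40)

```text
time_s: 0.9
tool_pos: [448.6, 216.8, 231.1]
ee_rot: [-2.221, -2.221, 0.001]
ft_force: [0.7, 0.7, 0.0]
finger_gap: 0.2
```

Call:
carry_out(linear=[[-0.5,2.3,-2],[0,0,-4],[0,0,-4],[0,0,-4],[0,0,-4],[0,0,-2.5],[0,0,0]], delta_rot=[[0,0,0],[0,0,0],[0,0,0],[0,0,0],[0,0,0],[0,0,0],[0,0,0]])

```text
time_s: 1.6
tool_pos: [442.3, 237.4, 22.8]
ee_rot: [-2.22, -2.22, 0.011]
ft_force: [-0.2, -0.7, 0.6]
finger_gap: 0.3
```

Run:
```python
from h import *
snap('top','t1.png');snap('scene','s1.png')
crop('top0.png','x.png',0,0,1,1,1)
crop('top'+'0.png','x.png',0,0,1,1,1)
import cv2
a=cv2.imread('pics/s1.png')[200:380,90:310];cv2.imwrite('pics/s1c.png',cv2.resize(a,None,fx=3.2,fy=3.2,interpolation=cv2.INTER_CUBIC))
```

```text
(no output)
```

View pics/s1c.png

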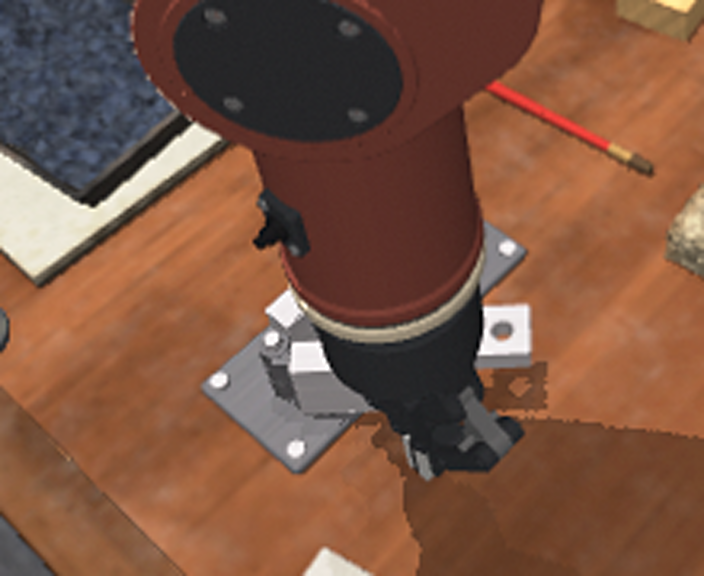

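View pics/t1.png

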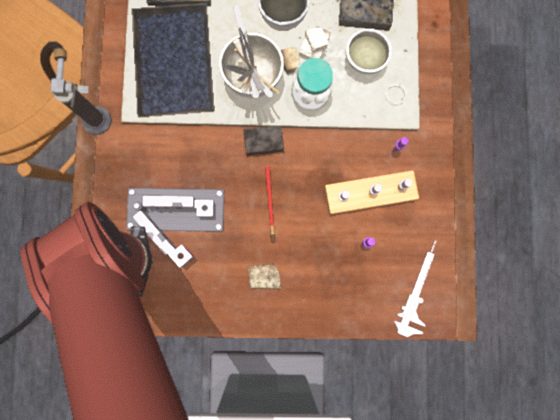

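The tool sits behind the swing half's outer face and nothing has been touched. Sweeping it shut along the arc.

Call:
carry_out(linear=[[0.8,-0.9,0],[0.7,-0.8,0],[0.5,-1.0,0],[0.5,-0.9,0],[0.9,-1.1,0],[0.9,-1.0,0],[0.9,-0.6,0],[0.5,-0.4,0]], delta_rot=[[0,0,0],[0,0,0],[0,0,0],[0,0,0],[0,0,0],[0,0,0],[0,0,0],[0,0,0]])

```text
time_s: 2.5
tool_pos: [503.1, 170.9, 26.3]
ee_rot: [2.223, 2.22, -0.0]
ft_force: [-0.1, 0.2, -0.3]
finger_gap: -0.0
```

Call:
carry_out(linear=[[0.4,-0.2,0],[0.3,0,0],[0.2,0,0],[0,0,0]], delta_rot=[[0,0,0],[0,0,0],[0,0,0],[0,0,0]])

```text
time_s: 2.9
tool_pos: [511.1, 170.3, 26.3]
ee_rot: [-2.221, -2.222, -0.0]
ft_force: [0.0, 0.1, -0.5]
finger_gap: 0.3
```

Call:
carry_out(linear=[[0.1,0,0],[0.1,0,0],[0.1,0,0],[0,0,0]], delta_rot=[[0,0,0],[0,0,0],[0,0,0],[0,0,0]])

```text
time_s: 3.3
tool_pos: [513.2, 170.0, 26.2]
ee_rot: [-2.221, -2.221, 0.002]
ft_force: [-5.7, -1.0, 2.5]
finger_gap: -0.0
```

Run:
```python
from h import *
snap('top','t2.png');snap('scene','s2.png')
crop('top0.png','x.png',0,0,1,1,1)
crop('t2.png','t2c.png',110,170,130,110,6);crop('s2.png','s2c.png',140,230,150,120,5)
```

```text
(no output)
```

View pics/t2c.png

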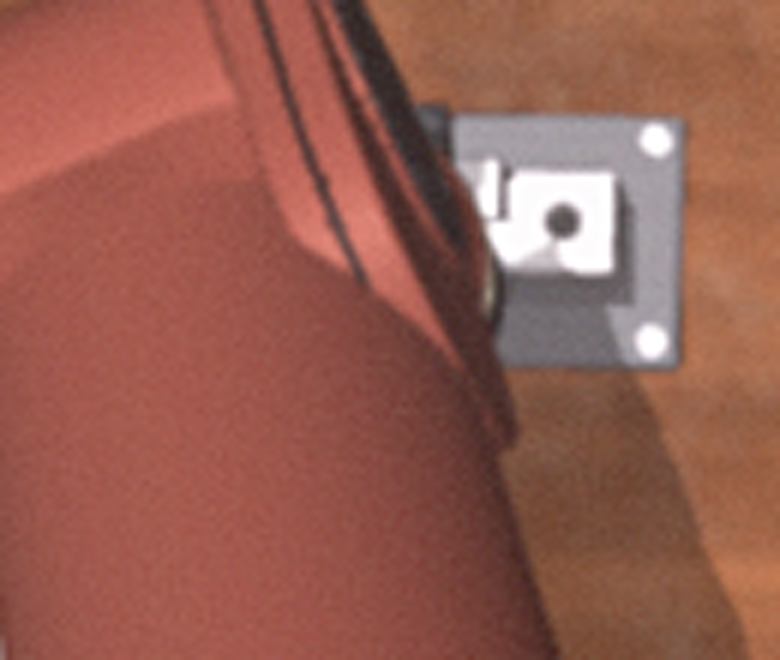

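View pics/s2c.png

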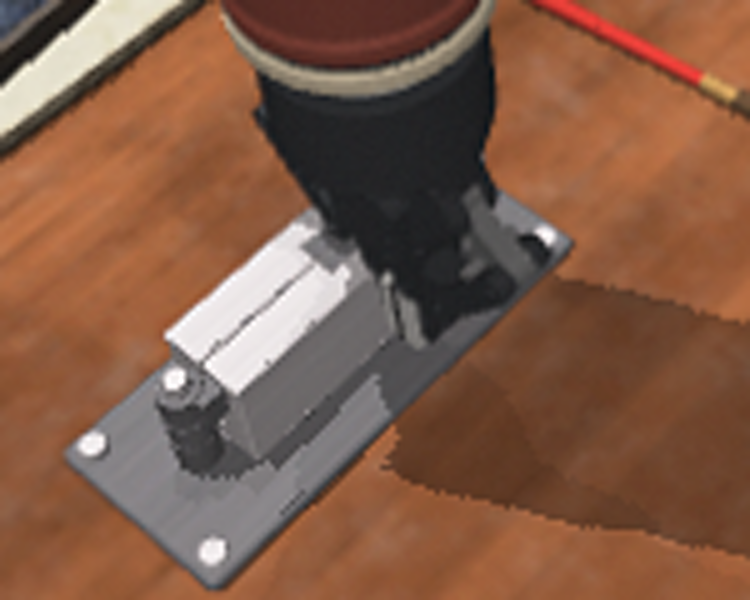

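Force of 5.7 N at the predicted shut position, and the halves are visibly closed. A slightly firmer push, then retreat and go to the stand.

Call:
carry_out(linear=[[0.1,0,0],[0,0,0],[-1.5,0,0],[-2.5,0,0],[0,0,4.5],[0,0,4.8],[0,0,4.8],[0,0,3]], delta_rot=[[0,0,0],[0,0,0],[0,0,0],[0,0,0],[0,0,0],[0,0,0],[0,0,0],[0,0,0]], hand=0)

```text
time_s: 4.2
tool_pos: [476.4, 170.6, 201.5]
ee_rot: [2.22, 2.22, 0.008]
ft_force: [1.0, 0.5, -0.1]
finger_gap: -0.2
```

Call:
carry_out(linear=[[1.1,-4,0],[1.1,-4,0],[1.1,-4,0],[1.1,-4,0],[1.1,-4,0],[1.1,-4,0],[1.1,-4,0],[1.1,-4,0]], delta_rot=[[0,0,0.03],[0,0,0.03],[0,0,0.03],[0,0,0.03],[0,0,0.03],[0,0,0.02],[0,0,0.02],[0,0,0]], hand=0.7)

```text
time_s: 5.0
tool_pos: [563.7, -151.8, 197.7]
ee_rot: [1.999, 2.422, 0.001]
ft_force: [1.0, 0.7, -0.5]
finger_gap: 59.9
```

Run:
```python
from h import *
snap('top','t3.png');snap('scene','s3.png');print(robot.read_state()['tool_pos'])
crop('t3.png','t3c.png',110,170,130,110,6);crop('s3.png','s3c.png',140,230,150,120,5)
```

```text
[ 563.26271907 -157.1719848   197.32581999]
```

View pics/t3c.png

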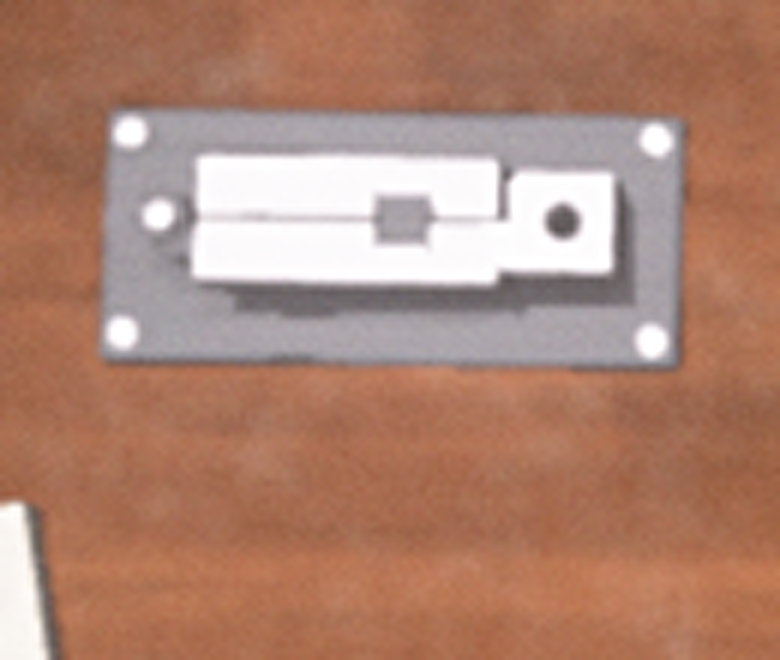

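View pics/s3c.png

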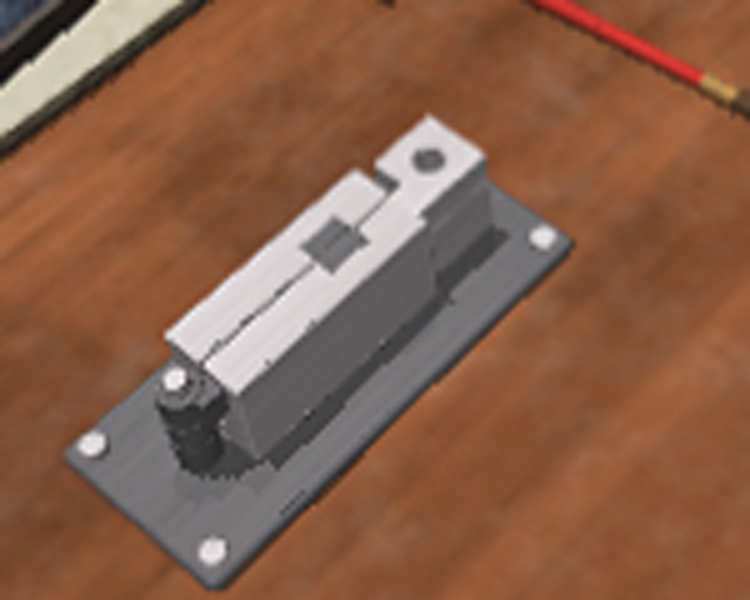

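View pics/s3.png

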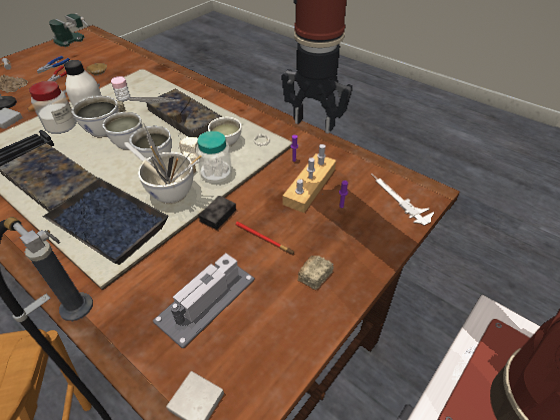

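The mould is fully shut: a straight thin parting line and aligned lug holes. I'll measure the hole and work out the step to the pin.

Run:
```python
from h import *
np.set_printoptions(precision=1,suppress=True)
t=lambda x,y:(110+x/6-.42,170+y/6-.42); s=lambda x,y:(140+x/5-.4,230+y/5-.4)
print('hole',onz('top',*t(562,220),58),onz('scene',*s(429,160),58),two(s(429,160),t(562,220)))
# lug outline blob centres in top
im=cv2.imread('pics/t1.png')
hsv=cv2.cvtColor(im,cv2.COLOR_BGR2HSV)
m=((hsv[...,1]<60)&(hsv[...,2]>150)).astype(np.uint8)[160:220,320:425]
n,l,st,c=cv2.connectedComponentsWithStats(m)
for i in range(1,n):
    if st[i,4]>8: print(st[i],c[i]+[320,160])
crop('t1.png','t1c.png',320,165,105,55,7)
print(robot.read_state()['tool_pos'])
```

```text
hole [547.9 127.8  58. ] [545.7 129.9  58. ] (array([548.2, 128.1,  54.1]), np.float64(0.3489716080236167))
[ 79  18  14  12 100] [405.5 183.2]
[50 24 12 11 98] [375.5 188.5]
[18 30 12 11 96] [343.6 194.8]
[ 563.3 -157.2  197.3]
```

View pics/t1c.png

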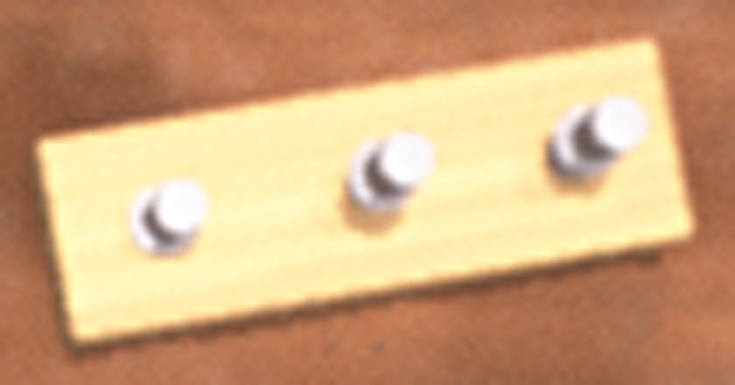

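Call:
carry_out(linear=[[1.3,-2,0],[1.0,-1.7,-2],[0,0,-4],[0,0,-3],[0,0,-2],[0,0,0]], delta_rot=[[0,0,0],[0,0,0],[0,0,0],[0,0,0],[0,0,0],[0,0,0]])

```text
time_s: 5.7
tool_pos: [584.3, -186.3, 84.2]
ee_rot: [-1.998, -2.419, 0.003]
ft_force: [-0.3, 0.5, -0.3]
finger_gap: 59.9
```

Run:
```python
from h import *
snap('scene','s4.png');print(robot.read_state()['tool_pos'])
crop('s4.png','s4c.png',250,90,120,120,5)
```

```text
[ 585.47589154 -186.62147686   86.41815058]
```

View pics/s4c.png

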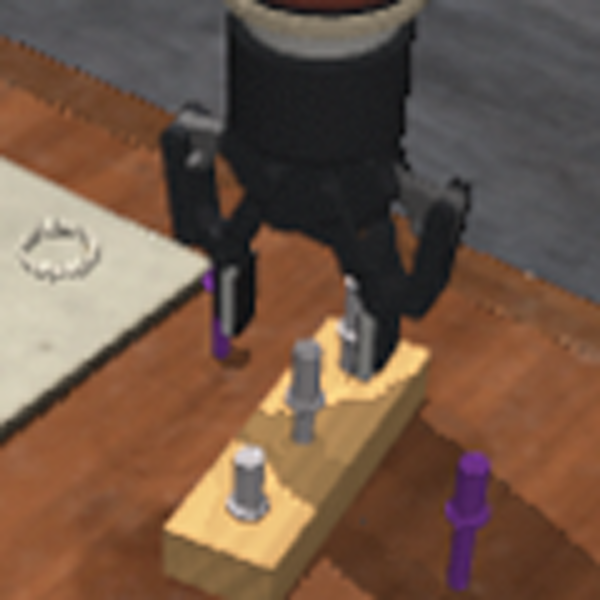

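The fingers straddle the middle (lock) pin. They are 8 mm short in y. Correcting, descending and gripping.

Call:
carry_out(linear=[[0.1,-0.8,0],[0,0,-1],[0,0,-1],[0,0,-0.6],[0,0,0]], delta_rot=[[0,0,0],[0,0,0],[0,0,0],[0,0,0],[0,0,0]])

```text
time_s: 6.25
tool_pos: [586.2, -194.6, 60.0]
ee_rot: [-1.999, -2.421, 0.001]
ft_force: [0.1, -0.0, -0.5]
finger_gap: 59.8
```

Call:
carry_out(linear=[[0,0,0],[0,0,0],[0,0,0],[0,0,0],[0,0,0],[0,0,0]], delta_rot=[[0,0,0],[0,0,0],[0,0,0],[0,0,0],[0,0,0],[0,0,0]], hand=0.3, newtons=40)

```text
time_s: 6.85
tool_pos: [587.0, -195.0, 61.4]
ee_rot: [-2.001, -2.422, -0.0]
ft_force: [0.3, -0.1, -0.2]
finger_gap: 25.7
```

Run:
```python
from h import *
snap('scene','s5.png');print(robot.read_state()['tool_pos'])
crop('s5.png','s5c.png',260,110,100,100,6)
```

```text
[ 586.98313981 -195.01259851   61.3783749 ]
```

View pics/s5c.png

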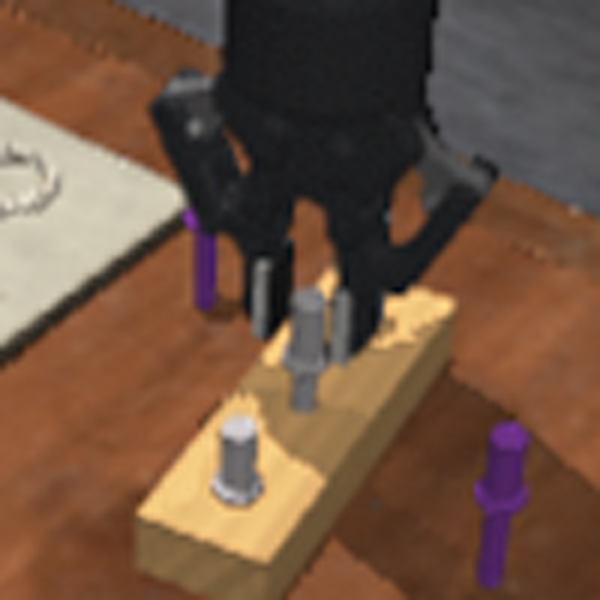

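Call:
carry_out(linear=[[0,0,0],[0,0,0],[0,0,0],[0,0,0]], delta_rot=[[0,0,0],[0,0,0],[0,0,0],[0,0,0]], hand=0, newtons=60)

```text
time_s: 7.3
tool_pos: [587.1, -195.1, 61.5]
ee_rot: [2.001, 2.422, 0.0]
ft_force: [-0.1, 0.2, 2.1]
finger_gap: 11.8
```

Call:
carry_out(linear=[[0,0,0]], delta_rot=[[0,0,0]])

```text
time_s: 7.4
tool_pos: [587.1, -195.1, 61.5]
ee_rot: [2.001, 2.422, 0.0]
ft_force: [-0.2, 1.1, 2.8]
finger_gap: 11.9
```

Run:
```python
from h import *
snap('scene','s6.png');s=robot.read_state();print(s['tool_pos'],s['finger_gap'],s['ft_force'])
crop('s6.png','s6c.png',270,120,80,80,7)
```

```text
[ 587.08257461 -195.07137702   61.43886519] 11.609907734502546 [-0.93747192 -0.93475258  3.03282342]
```

View pics/s6c.png

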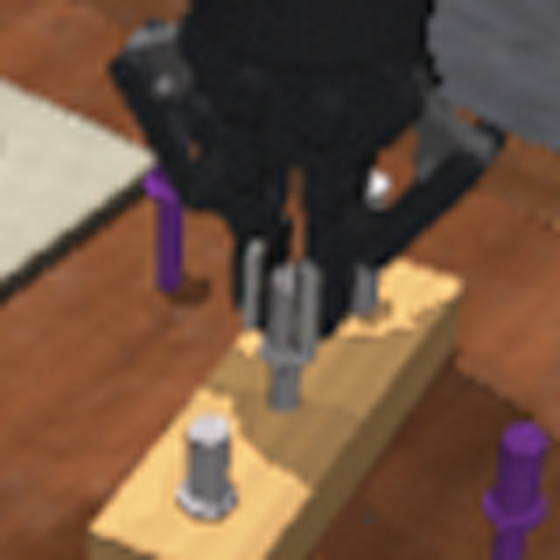

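Call:
carry_out(linear=[[0,0,0.5],[0,0,1],[0,0,2],[0,0,3],[0,0,3],[0,0,2.5],[0,0,0]], delta_rot=[[0,0,0],[0,0,0],[0,0,0],[0,0,0],[0,0,0],[0,0,0],[0,0,0]])

```text
time_s: 8.15
tool_pos: [588.8, -195.8, 186.2]
ee_rot: [1.997, 2.417, 0.004]
ft_force: [0.0, -0.1, -1.0]
finger_gap: 11.8
```

Run:
```python
from h import *
snap('scene','s7.png');s=robot.read_state();print(s['tool_pos'],s['finger_gap'],s['ft_force'])
crop('s7.png','s7c.png',250,60,120,140,4)
```

```text
[ 587.91550531 -195.42613588  183.88521855] 12.111932035714494 [-0.58899062 -0.06584807 -1.25412213]
```

View pics/s7c.png

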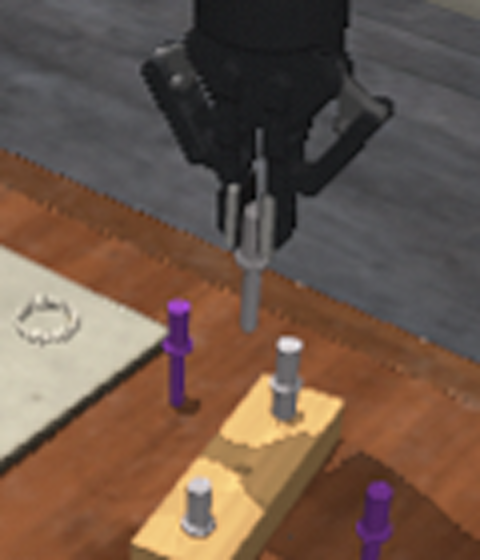

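The pin is held upright, and the other two pins are still in the stand. Carrying it towards the mould.

Call:
carry_out(linear=[[-0.5,2.5,0],[-0.5,4,0],[-0.5,4,0],[-0.5,4,0],[-0.5,4,0],[-0.5,4,0],[-0.5,4,0],[-0.4,3.5,0]], delta_rot=[[0,0,-0.03],[0,0,-0.03],[0,0,-0.03],[0,0,-0.03],[0,0,-0.03],[0,0,-0.02],[0,0,-0.02],[0,0,0]])

```text
time_s: 9.0
tool_pos: [546.7, 107.0, 180.5]
ee_rot: [-2.22, -2.221, 0.002]
ft_force: [0.1, 0.3, -0.9]
finger_gap: 12.0
```

Call:
carry_out(linear=[[0,1.5,-2],[0,0.5,-2],[0,0,0],[0,0,0]], delta_rot=[[0,0,0],[0,0,0],[0,0,0],[0,0,0]])

```text
time_s: 9.4
tool_pos: [547.5, 124.3, 140.9]
ee_rot: [-2.221, -2.221, 0.003]
ft_force: [0.3, -1.0, -0.0]
finger_gap: 12.1
```

Run:
```python
from h import *
snap('scene','s8.png');snap('top','t8.png');s=robot.read_state();print(s['tool_pos'],s['ee_rot'],s['finger_gap'],s['ft_force'])
crop('s8.png','s8c.png',160,180,130,130,5)
crop('t8.png','t8c.png',110,150,130,110,5)
```

```text
[548.49598817 124.16868356 142.14354552] [2.22242789e+00 2.21961070e+00 8.47259688e-04] 11.89574185290753 [-0.04385446 -0.6036283  -0.11304673]
```

View pics/s8c.png

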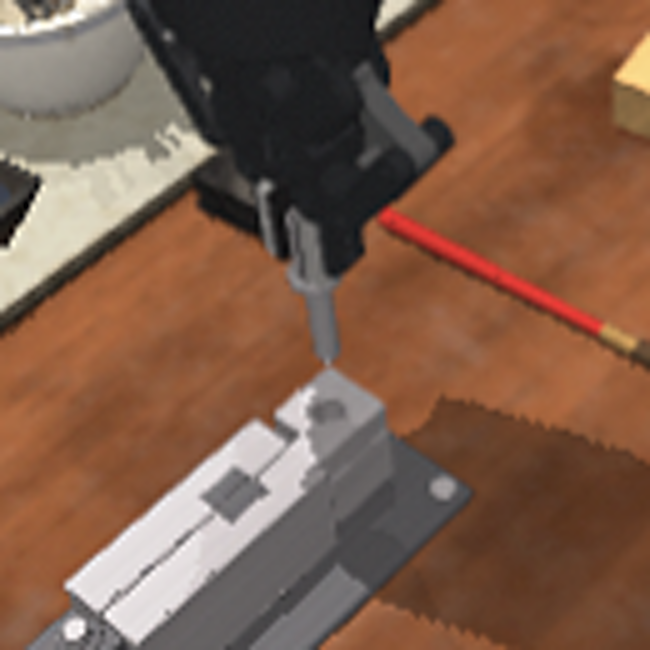

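View pics/t8c.png

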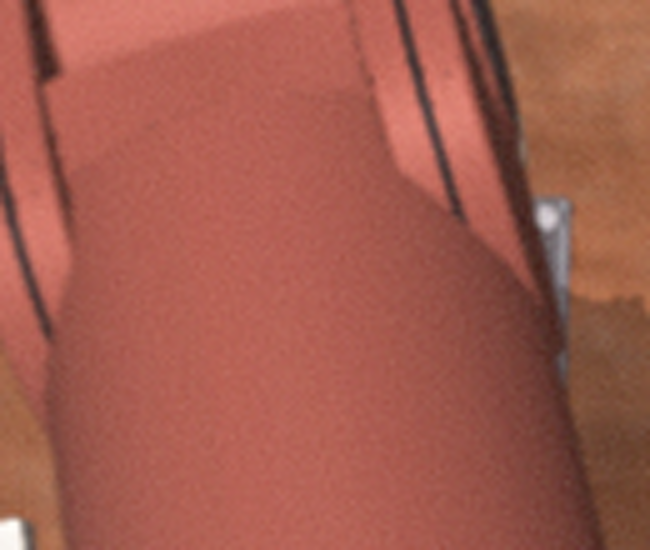

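Run:
```python
from h import *
np.set_printoptions(precision=1,suppress=True)
s=lambda x,y:(160+x/5-.4,180+y/5-.4)
print('tip by scene',onz('scene',*s(328,362),86.6),'expected proj',(proj('scene',[548.5,124.2,86.6])-[160,180]+.4)*5)
print('collar bottom centre',onz('scene',*s(314,283),132.6))
print('hole',onz('scene',*s(329,412),58))
```

```text
tip by scene [544.1 127.9  86.6] expected proj [326.8 350.1]
collar bottom centre [543.9 128.7 132.6]
hole [545.  130.6  58. ]
```

Call:
carry_out(linear=[[0.1,0.27,-1.0],[0,0,-1.0],[0,0,-0.3],[0,0,0],[0,0,0]], delta_rot=[[0,0,0],[0,0,0],[0,0,0],[0,0,0],[0,0,0]])

```text
time_s: 10.0
tool_pos: [549.0, 127.6, 118.3]
ee_rot: [-2.222, -2.221, 0.0]
ft_force: [0.5, -0.0, -1.1]
finger_gap: 12.0
```

Run:
```python
from h import *
snap('scene','s9.png');s=robot.read_state();print(s['tool_pos'],s['ee_rot'],s['finger_gap'],s['ft_force'])
crop('s9.png','s9c.png',195,220,60,55,12)
```

```text
[549.13377586 127.69255313 118.50128726] [2.22143965e+00 2.22130678e+00 2.81999785e-04] 11.890821771548605 [-0.17068347 -0.96553095 -1.33064808]
```

View pics/s9c.png

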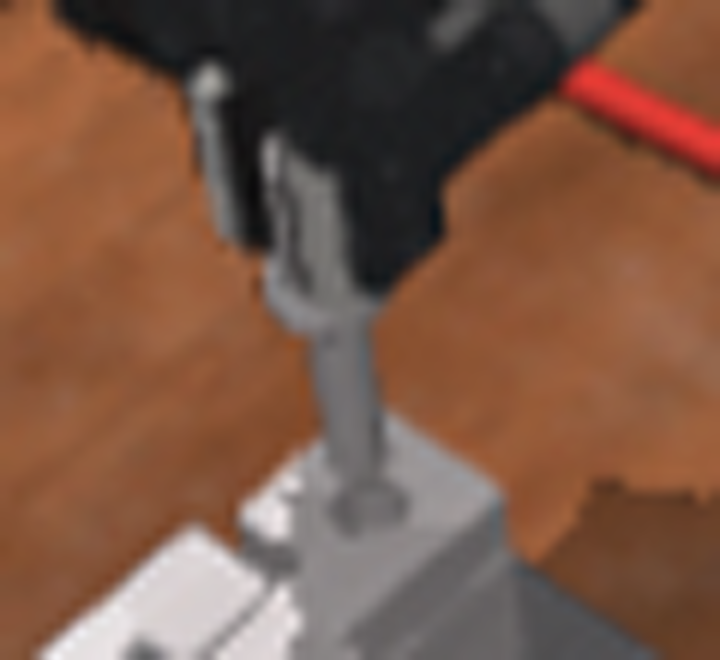

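Run:
```python
from h import *
np.set_printoptions(precision=2,suppress=True)
im=cv2.imread('pics/s9.png').astype(int)
print('grey rows');
for r in range(246,266): print(r,im[r,216:234].mean(1).astype(int), (im[r,216:234,2]-im[r,216:234,0]))
for z in(109,95,80,63): print(z,proj('scene',[549.1,127.7,z]))
print('d/dx',proj('scene',[550.1,127.7,63])-proj('scene',[549.1,127.7,63]),'d/dy',proj('scene',[549.1,128.7,63])-proj('scene',[549.1,127.7,63]))
print('hole',[proj('scene',[x,y,58]) for x,y in((547,129),(549.1,127.7))])
im=cv2.imread('pics/s3.png').astype(int)
for r in range(252,272): print(r,im[r,214:236].mean(1).astype(int))
```

```text
grey rows
246 [ 94  89 106 132 133 134 124 117 113 100  93  90  90  90  92  92  94  94] [89 66 17  1  1  3  3  4  3  5 47 83 90 87 88 89 87 85]
247 [ 96  90  89 112 115 118 108 111 108  91  88  88  89  88  91  91  94  96] [87 88 61 25 13  4  3  3  3 15 75 90 90 89 90 90 87 86]
248 [ 95  87  86  87  89 102  97 108 107  91  87  87  89  89  89  89  91  94] [84 84 87 93 57  8  1  3  1  8 72 90 88 90 89 89 90 88]
249 [ 91  90  92  90  86 101 113 113 108  95  88  87  87  89  88  88  91  92] [83 84 87 92 55  7  3  2  2 -2 69 91 90 89 89 88 89 91]
250 [ 93  92  92  90  83 102 113 114 107  97  88  87  88  89  89  89  90  92] [84 85 89 90 61  9  2  3  3 -3 65 89 88 89 88 88 89 90]
251 [ 93  93  90  88  84 100 111 113 108  98  84  89  91  90  90  89  91  92] [86 88 89 90 80 11  2  4  3 -2 45 85 88 89 88 87 89 90]
252 [ 95  90  86  86  84  97 109 113 110 101  86  92  93  94  92  90  91  92] [87 87 87 89 92 18  1  2  2 -2 32 84 87 82 86 86 86 88]
253 [ 90  88  85  86  84  91 107 113 112 103  91  97  97  96  94  93  93  96] [86 86 85 86 89 39  5  2  2  0 22 72 82 78 82 84 87 88]
254 [ 86  84  85  
[... 2888 characters left out ...]
9 214 217 219 221
 205 135  90  87]
265 [ 96  94  94 110 158 196 211 214 216 218 219 218 219 218 218 220 216 201
 135  92  89  89]
266 [167 122  96  91  86 129 208 218 216 214 214 215 216 218 219 217 178 108
  85  89  90  96]
267 [220 182 141 100  91 140 214 217 214 213 215 215 216 221 210 177 108  87
  89  90  95 107]
268 [212 216 207 129 144 220 222 217 216 215 215 219 222 212 156  98  87  91
  92  94 104 102]
269 [212 213 188 164 223 222 219 218 216 217 218 223 213 158  99  89  90  91
  93  99  95  92]
270 [211 182 163 210 215 216 218 219 218 217 223 208 155  99  88  92  92  94
  98  94  92  90]
271 [182 145 202 211 213 215 215 218 219 223 209 135  92  90  91  92  94  99
  94  92  92  92]
```

Pin and hole measured in the same view leave an offset of about (-2.3, +1.0) mm. That agrees with the two-view hole average of (546.8,128.9). Correct it and start in gently.

Call:
carry_out(linear=[[-0.23,0.1,0],[0,0,0],[0,0,-0.3],[0,0,-0.2],[0,0,-0.2],[0,0,-0.2],[0,0,0]], delta_rot=[[0,0,0],[0,0,0],[0,0,0],[0,0,0],[0,0,0],[0,0,0],[0,0,0]])

```text
time_s: 10.75
tool_pos: [546.5, 128.6, 108.9]
ee_rot: [-2.221, -2.221, 0.001]
ft_force: [0.7, -0.3, -0.1]
finger_gap: 11.8
```

No force with the tip about 4 mm below the lug top, so it is in the hole. Continuing down.

Call:
carry_out(linear=[[0,0,-0.3],[0,0,-0.3],[0,0,-0.3],[0,0,-0.3],[0,0,-0.3],[0,0,0]], delta_rot=[[0,0,0],[0,0,0],[0,0,0],[0,0,0],[0,0,0],[0,0,0]])

```text
time_s: 11.35
tool_pos: [546.4, 128.6, 93.7]
ee_rot: [-2.221, -2.221, 0.001]
ft_force: [0.0, -0.6, -1.2]
finger_gap: 11.6
```

Run:
```python
from h import *
snap('scene','s10.png');s=robot.read_state();print(s['tool_pos'],s['finger_gap'],s['ft_force'],s['moment'])
crop('s10.png','s10c.png',195,220,60,55,12)
```

```text
[546.52507208 128.60139167  94.03257667] 11.213683277058436 [ 0.4576236  -0.01399925 -0.58502118] [0.00663416 0.04219675 0.00138675]
```

View pics/s10c.png

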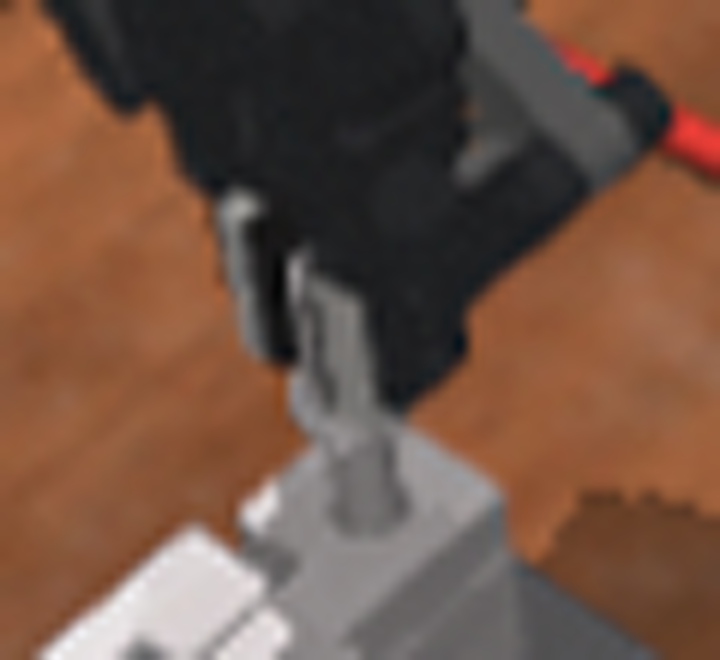

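The pin is in the hole and the tip has entered the lower lug, with no resistance. Continuing to the collar.

Call:
carry_out(linear=[[0,0,-0.4],[0,0,-0.5],[0,0,-0.5],[0,0,-0.5],[0,0,-0.4],[0,0,-0.1],[0,0,-0.1],[0,0,0]], delta_rot=[[0,0,0],[0,0,0],[0,0,0],[0,0,0],[0,0,0],[0,0,0],[0,0,0],[0,0,0]])

```text
time_s: 12.2
tool_pos: [546.7, 128.7, 69.3]
ee_rot: [2.222, 2.221, 0.0]
ft_force: [-0.5, -0.2, -0.9]
finger_gap: 11.8
```

Call:
carry_out(linear=[[0,0,-0.1],[0,0,-0.1],[0,0,0]], delta_rot=[[0,0,0],[0,0,0],[0,0,0]])

```text
time_s: 12.5
tool_pos: [546.8, 128.7, 67.5]
ee_rot: [2.221, 2.221, 0.001]
ft_force: [0.2, -0.1, 0.5]
finger_gap: 11.9
```

Call:
carry_out(linear=[[0,0,-0.1],[0,0,-0.05],[0,0,0]], delta_rot=[[0,0,0],[0,0,0],[0,0,0]])

```text
time_s: 12.8
tool_pos: [547.0, 128.7, 67.3]
ee_rot: [2.221, 2.221, 0.001]
ft_force: [-6.2, -1.6, 14.0]
finger_gap: 11.9
```

14 N upward force at the predicted height, so the collar is seated. Releasing and lifting clear.

Call:
carry_out(linear=[[0,0,0.1],[0,0,0],[0,0,0],[0,0,0],[0,0,0]], delta_rot=[[0,0,0],[0,0,0],[0,0,0],[0,0,0],[0,0,0]], hand=0.4)

```text
time_s: 13.3
tool_pos: [546.6, 128.6, 66.6]
ee_rot: [-2.221, -2.221, 0.0]
ft_force: [0.8, 0.1, 0.4]
finger_gap: 34.1
```

Call:
carry_out(linear=[[0,0,1],[0,0,3],[0,0,4],[0,0,4],[0,0,0],[0,0,0]], delta_rot=[[0,0,0],[0,0,0],[0,0,0],[0,0,0],[0,0,0],[0,0,0]], hand=0.95)

```text
time_s: 13.9
tool_pos: [547.3, 128.9, 188.5]
ee_rot: [2.221, 2.22, 0.004]
ft_force: [-0.2, -1.2, -1.0]
finger_gap: 81.3
```

Run:
```python
from h import *
snap('scene','s11.png');s=robot.read_state();print(s['tool_pos'],s['finger_gap'],s['ft_force'],s['moment'])
crop('s11.png','s11c.png',140,210,150,140,5)
```

```text
[546.56501617 128.66926154 187.01782782] 81.17950647863373 [ 0.16795502 -0.36147637 -0.83813354] [0.01940258 0.01150586 0.04454767]
```

View pics/s11c.png

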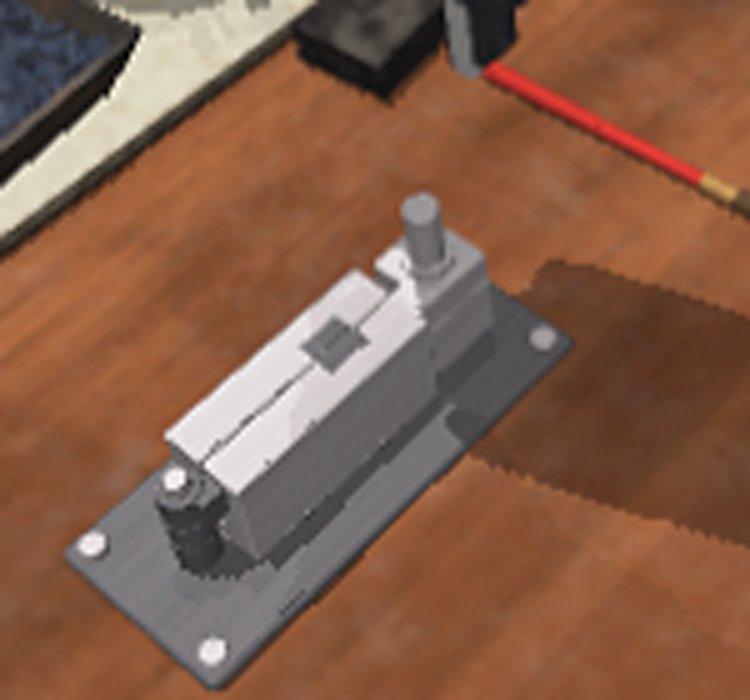

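The pin is home with its collar on the upper lug, and the mould is still shut. Moving above the halves to pinch them.

Call:
carry_out(linear=[[0,3.5,0],[0,3.5,0],[0,0,-3],[0,0,-4],[0,0,-2],[0,0,0],[0,0,0]], delta_rot=[[0,0,0],[0,0,0],[0,0,0],[0,0,0],[0,0,0],[0,0,0],[0,0,0]], hand=0.8)

```text
time_s: 14.65
tool_pos: [546.3, 198.5, 96.5]
ee_rot: [-2.221, -2.221, 0.002]
ft_force: [-0.0, 1.9, 0.3]
finger_gap: 68.2
```

Run:
```python
from h import *
snap('scene','s12.png');s=robot.read_state();print(s['tool_pos'],s['finger_gap'],s['ft_force'],s['moment'])
crop('s12.png','s12c.png',120,190,170,150,4)
```

```text
[547.05813455 198.81468119  97.54132244] 68.57016593451758 [ 0.3035527   0.87806086 -0.05294444] [-0.01064755 -0.02469283 -0.05657344]
```

View pics/s12c.png

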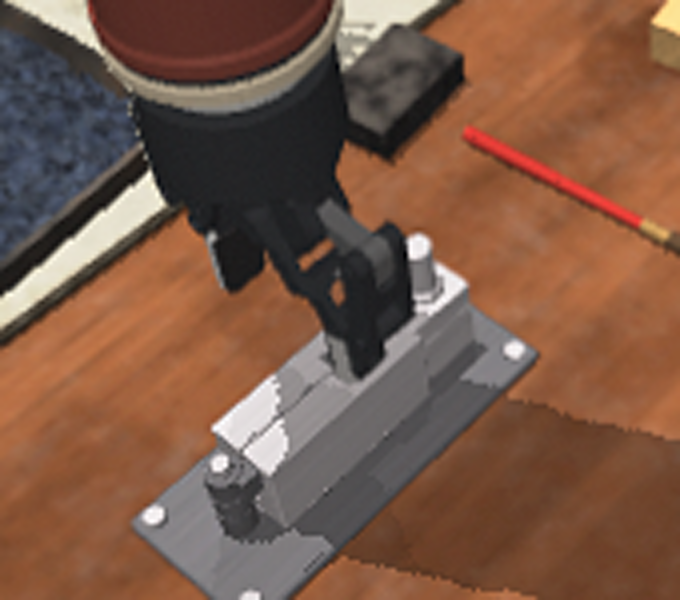

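The fingers straddle the block evenly (x = 547 is on the parting plane). Descending in two stages.

Call:
carry_out(linear=[[0,0,-1.5],[0,0,-1.5],[0,0,-1],[0,0,0]], delta_rot=[[0,0,0],[0,0,0],[0,0,0],[0,0,0]])

```text
time_s: 15.1
tool_pos: [545.4, 198.1, 54.7]
ee_rot: [-2.221, -2.221, 0.005]
ft_force: [-0.3, -0.5, -0.2]
finger_gap: 68.4
```

Call:
carry_out(linear=[[0,0,-1],[0,0,-1],[0,0,-0.9],[0,0,0]], delta_rot=[[0,0,0],[0,0,0],[0,0,0],[0,0,0]])

```text
time_s: 15.5
tool_pos: [545.7, 198.3, 26.1]
ee_rot: [-2.221, -2.221, 0.004]
ft_force: [-0.3, 0.2, 0.3]
finger_gap: 68.6
```

Call:
carry_out(linear=[[0,0,0],[0,0,0],[0,0,0],[0,0,0],[0,0,0],[0,0,0],[0,0,0],[0,0,0]], delta_rot=[[0,0,0],[0,0,0],[0,0,0],[0,0,0],[0,0,0],[0,0,0],[0,0,0],[0,0,0]], hand=0.3, newtons=40)

```text
time_s: 16.3
tool_pos: [546.8, 198.8, 28.4]
ee_rot: [2.221, 2.222, 0.0]
ft_force: [-2.0, -1.2, 5.6]
finger_gap: 38.8
```

Call:
carry_out(linear=[[0,0,0],[0,0,0],[0,0,0],[0,0,0],[0,0,0]], delta_rot=[[0,0,0],[0,0,0],[0,0,0],[0,0,0],[0,0,0]], hand=0, newtons=60)

```text
time_s: 16.8
tool_pos: [546.8, 198.8, 28.4]
ee_rot: [2.221, 2.222, 0.0]
ft_force: [-2.7, -0.2, 6.0]
finger_gap: 38.3
```

Run:
```python
from h import *
snap('scene','s13.png');s=robot.read_state();print(s['time_s'],s['tool_pos'],s['finger_gap'],s['ft_force'],s['moment'])
crop('s13.png','s13c.png',120,190,170,150,4);snap('top','t13.png')
```

```text
16.85 [546.78841032 198.80537758  28.44454586] 38.34584111508464 [-2.81304523 -0.90884452  6.61037615] [-0.16256294  0.8672813   0.23960331]
```

View pics/s13c.png

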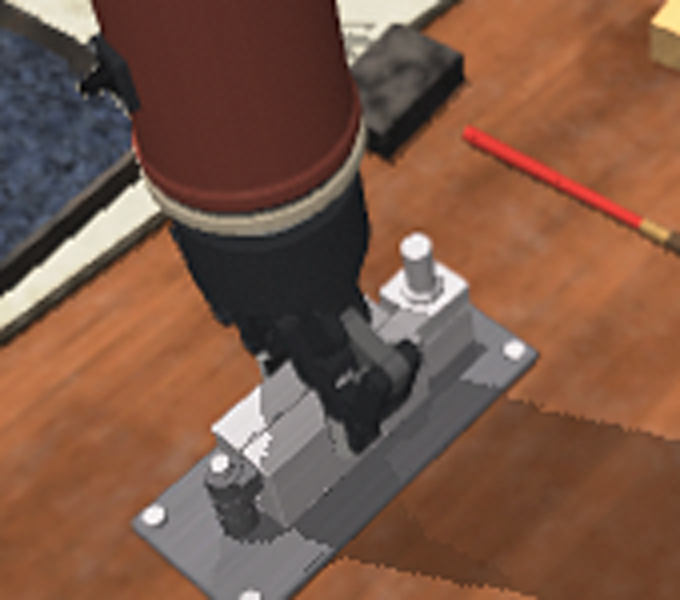

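View pics/s13.png

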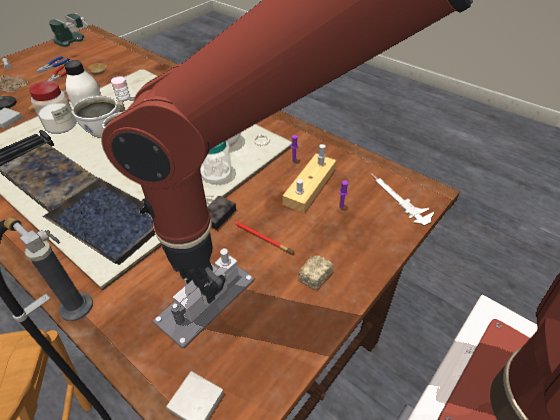

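View pics/t13.png

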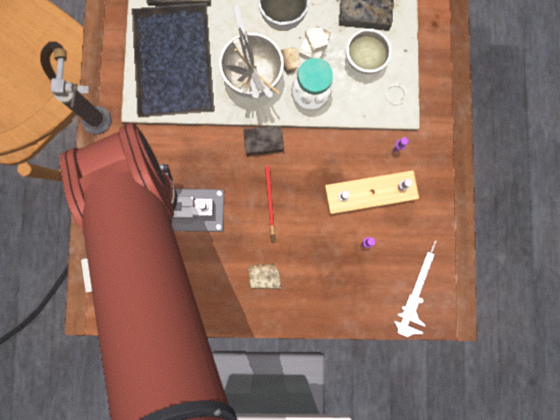

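The fingers grip the two outer faces. The pin is seated at about (224,258) in the scene view, and the short and stepped pins are still in the stand at (299,186) and (322,155). Nothing else has moved. Handing in while still squeezing.

Run:
```python
from workcell import robot
print(robot.close_job())
```

```text
the job is handed in; nothing more can be done
None
```

The mould is shut, the long plain pin is pushed through both lugs to its collar, and I handed the job in at about 17 s with the fingers still squeezing the halves at 60 N.

- **Shut:** the swing half went against its stop, and the picture afterwards showed a thin, straight parting line with the lug holes aligned.
- **Pin:** I took the middle pin, the slim-shanked one. It went in freely, and the collar stopped with a 14 N reaction at the height I had worked out.
- **Squeeze:** one finger is on each outer face.
- **Rest of the scene:** in the last pictures the short and stepped pins are still in the stand. The purple look-alikes, block, brush and stone look undisturbed.

**Disagreements:**
- The two cameras differed by 2–3 mm on the hole. I settled it with one correction comparing pin and hole in the same view.
- The finger-gap reading is 1.5–2 mm under nominal: 11.9 mm on the 14 mm pin grip and 38.3 mm on the 40 mm block. I took this to be pad compression.

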